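Turn the filter tree to its stop and hang up the filter wrench

ROBOT

A 7-joint arm with a two-finger parallel gripper is mounted at the origin on the work surface. World frame = base frame: x ahead of the robot, y to its left, z up, the work surface at z = 0. Lengths are in m, angles in rad, forces in N, time in s.
With the tool pointing down it reaches from about 0.425 to 0.925 m from the base axis. Payload 6.8 kg.
Tool frame: the origin (TCP) lies between the finger pads; the fingertips stand r.tcp_to_tips ahead of it and the grasp point (between the pads) lies 3 mm ahead of it (r.tcp_to_tips is the distance from the TCP to the fingertips, in m); z points along the fingers, y is the line along which they close (so a half turn about z gives the same grasp; the last joint's range is limited). The gripper opens to 85 mm and grips with 20 to 120 N. Pads are 22 mm wide; open, the fingers measure 114 mm over their backs; the gripper's body (76 mm by 85 mm) begins 54 mm behind the grasp point. The pads swing forward as they close: fully open they stand 13 mm farther back than shut.
Start: joints at [1.066, 0.477, 0.022, 1.555, -0.011, 1.109, -0.083], TCP at [0.261, -0.623, 0.253] pointing down, gripper open.
Joint ranges: [-2.96, 2.96], [-0.34, 2.1], [-1.41, 1.46], [0.24, 2.44], [-1.37, 4.51], [0.17, 1.92], [-2.96, 2.96]. Speed limits (rad/s): [2.39, 2.39, 3.14, 3.14, 3.14, 3.14, 3.14].

INTERFACE

Orientations are given as a rotation vector (axis times angle).
In Python, from bench import r gives the robot as it stands. The module is installed in compiled form; this text tells all that it offers.
- The arm moves only by the tool step_arm, never from a script. Its argument "moves" is a list of rows, each an object of numbers: "rx", "ry", "rz": the turn, a rotation vector about the tool's x, y, z in degrees; "dx", "dy", "dz": the shift along the tool's x, y, z in mm; "gripper": the opening, from -1 (shut) to 1 (fully open). In form: [{"rx": .., "ry": .., "rz": .., "dx": .., "dy": .., "dz": .., "gripper": ..}, ...]. A call has 1 to 20 rows; each row shifts and turns the commanded pose from where the row before left it, along the tool's axes as they then stand; what a row does not reach is not made up. A row lasts 1/8 s, in which the tool goes at most 62.5 mm and 10.7 degrees, less where a joint would pass 70% of its speed; a pose out of reach is approached as far as the arm can. A call is refused whole if a number of a shift passes 62.5 or a number of a turn 10.7, either way. A call with a gripper value outside its range is refused whole. The fingers move at their own pace and stop on an object; "grip_force" is the grip in N (left out, the last holds). Time passes only in rows, so rows that do not move let the fingers close. It gives the time, the measured TCP pose, the force, the opening and the grip force at its end, in the units of the state.
- r.get_obs(): the state, without advancing time (a new reading comes with each control period).
- r.grab_frame(name): name is "scene" or "top"; returns the picture (480x640x3 uint8, blue, green, red); there is no depth.
- r.camera_info(name): a dict with "mtx" (3x3 intrinsics, pixels), "rvec" (rotation vector, rad) and "tvec" (3), from world to camera coordinates, as OpenCV has them. Camera axes: x right, y down, z forward; pixel columns grow to the right and rows downward; lengths in m; the calibration is good to about 2 mm. A picture is of the moment at which its call begins. camera_info takes no time and is no camera call.
- r.hand_in(): hands the job in; it is judged then, once.
The state is a dict: "clock": time; "joints": joint angles; "qvel": joint speeds; "tau": joint torques, N m; "tcp_pos": TCP position; "orientation": TCP orientation; "contact_force": force on the tool from outside, world axes, zero at the start; "moment": the same for the moment, N m; "grip_width": finger opening in m; "gripper_force": force on a finger pad.
Only numpy, scipy, OpenCV 4.12 (cv2) and the standard library are available. Lean on these libraries where they do the work, as an engineer would, in place of code of your own. Each camera call takes 0.05 s, during which the arm holds its last target. There are 200 camera calls.

TASK

Swing the filter tree gently round, counter-clockwise seen from above, until it presses lightly against its sprung rubber stop, so that its one empty branch faces the front. Then lift the black filter wrench out of its slot block and hang it by the eye in its handle on that empty branch, slid right back against the branch's collar, and let go. Do not force the tree or the wrench, and leave the tins, the pen and the dish where they are.

Things in the scene. Friction and masses are not known exactly. Their poses are not given: they have to be found in the camera images.
- stand: Fixed round steel foot of the filter tree, 144 mm across; origin under its centre, on the tree's vertical turning axis; -x is its front. Low on its far side sits a sprung rubber stop, set by hand: the tree meets it at an unknown joint value anywhere from -0.25 to +0.25, to be felt. Turning past it presses the spring (9 mm of travel, 50 mm from the axis).
- tree (a joint): Tree's turning angle (rad), positive counter-clockwise from above; at 0 the empty branch points along the stand's -x. Starts from -1.4 to -0.8; stays where it is left, but runs on a few mm if pushed briskly. At 100 mm from the axis it takes 3 N sideways to turn; on the stop 1.2 N more per mm. 3 to 5 N above that, held a moment, is a light press on the stop; over 12 N in all is forcing it.
- tree_hub (a point): Centre of the top of the tree's hub (36 mm across), on the turning axis, 178 mm above the stand's underside. Four level 8 mm rod branches stand at right angles; three carry upright round filters up to 68 mm across, square to their rod, 80 to 89 mm from the axis, tops 9 mm above the rod's centre line; the fourth is empty.
- branch_home (a point): Point on the centre line of the empty branch, 64 mm from the turning axis, 170 mm above the stand's underside: the middle of the wrench's thickness lies here when it is back at the collar. Axes turn with the tree: -x outwards along the branch, z up. Rod 8 mm; collar 20 mm across, its outer face 58 mm from the axis.
- branch_tip (a point): End of the empty branch on its centre line, 118 mm from the turning axis; here the 8 mm rod turns up, its rounded end 13 mm above the centre line (free of anything beyond). Axes as branch_home.
- wrench_mid (a point): Centre of the loose black plastic filter wrench, flat, 12 mm thick, 146 mm tall, about 60 g, upright in the slot block: 64 mm ring below, 30 mm wide handle above. x is the flat's normal, y its width, z up to the handle's top (73 mm above). The handle's top 42 mm is solid: grip it there, across the 12 mm.
- wrench_eye (a point): Seat in the eye of the wrench's handle: the branch's centre line passes here when the wrench hangs, 25.3 mm above wrench_mid. The eye goes through along x, is 18 mm wide, reaches 26 mm below this point, and ends above in a 45 degree peaked arch (peak 5.7 mm above this point) that centres itself on the rod. Axes as wrench_mid.
- slot_top (a point): Centre of the top of the fixed grey slot block (foot 60 by 90 mm, slot walls 27 mm across its x), 30 mm above the shelf. The wrench stands in its slot, 22 mm deep, with 1.5 mm of play on each flat side; draw it straight up.
- tins: Bystander: tower of four translucent filter tins screwed together, 70 mm across, 88 mm tall; origin at the centre of its underside.
- dish: Bystander: empty white ceramic dish, 90 mm across, 24 mm high; origin at the centre of its underside.
- pen: Bystander: aluminium lens pen with rubber tip, 126 mm long along its x, 12 mm thick, lying flat; origin under its middle.

How it is judged:
On the way, in this order (a step that is already met when the one before it is completed fails the run):
1. the tree has been pressed against its sprung stop, with at least 3 N at the stop (contact force between tree and stand above 3 N), for 0.15 s.
2. the wrench's eye is threaded on the empty branch (x of wrench_eye in the frame of branch_home between -0.045 and 0.01 m and y of wrench_eye in the frame of branch_home between -0.01 and 0.01 m and z of wrench_eye in the frame of branch_home between -0.005 and 0.026 m), for 0.1 s.
At the end, for the whole second after the job is handed in: The wrench hangs at rest on the empty branch by its eye, upright within 0.2 rad and square to the branch within 0.2 rad, its eye seat within 7 mm of branch_home (back at the collar); the tree stands still at its stop (within about 5 degrees of meeting it) (distance between wrench_eye and branch_home below 0.007 m and angle between the x axis of wrench_eye and the x axis of branch_home, either way round below 0.2 rad and angle between wrench_eye's own z axis and vertical below 0.2 rad and contact force between wrench and tree above 0.1 N and linear speed of wrench below 0.03 m/s and horizontal distance between tree_c2 and buffer_c0 below 0.024 m and velocity of joint tree between -0.03 and 0.03 rad/s); the robot touches nothing.
It fails at once if the tree is forced: more than 12 N from the robot (contact force between any of the fingers, the arm and tree above 12 N).
It fails at once if the wrench is forced against the tree with more than 12 N (contact force between wrench and tree above 12 N).
It fails at once if the tins, dish or pen are moved more than 15 mm (distance of any of tins, dish, pen from where it was at the start of the episode above 0.015 m).
It fails at once if the tins are tipped (angle between tins's own z axis and vertical above 0.3 rad).
It also fails if it takes over 72 s, if anything falls off the work surface, if the arm or the gripper's body presses on something with over 40 N, if the wrist force passes 120 N, or if a joint passes its speed limit or range.

## Working session

There is one attempt and no reset: what is moved stays moved. The work goes in short steps, Python scripts to look and compute and a tool call to move; the robot and the scene stay as the last step left them, time stands still between calls to the robot, and variables do not carry over. Pictures are saved under pics/ and viewed, at most 10 in all, crops included, and the job is handed in when it is done.

Besides the shell and the picture viewer there is one more tool, called as name(argument=value, ...), one argument or row to a line, values as JSON. step_arm: Moves the arm, as the interface text tells. Its arguments: {"type":"object","properties":{"moves":{"type":"array","items":{"type":"object","properties":{"rx":{"type":"number"},"ry":{"type":"number"},"rz":{"type":"number"},"dx":{"type":"number"},"dy":{"type":"number"},"dz":{"type":"number"},"gripper":{"type":"number"}}}},"grip_force":{"type":"number"}},"required":["moves"]}

```bash
mkdir -p pics; cat > h.py <<'E'
import numpy as np, cv2
from scipy.spatial.transform import Rotation as R
from bench import r
def cam(n):
    c=r.camera_info(n); M=R.from_rotvec(np.ravel(c['rvec'])).as_matrix(); return np.array(c['mtx']),M,np.ravel(c['tvec'])
def ray(n,u,v):
    K,M,t=cam(n); return -M.T@t, M.T@np.linalg.inv(K)@np.array([u,v,1.])
def onz(n,u,v,z):
    o,d=ray(n,u,v); return o+d*(z-o[2])/d[2]
def proj(n,p):
    K,M,t=cam(n); q=K@(M@np.array(p,float)+t); return q[:2]/q[2]
def tri(u1,u2):
    o1,d1=ray('scene',*u1); o2,d2=ray('top',*u2)
    A=np.c_[d1,-d2]; s=np.linalg.lstsq(A,o2-o1,rcond=None)[0]
    a=o1+s[0]*d1; b=o2+s[1]*d2; return (a+b)/2, np.linalg.norm(a-b)
E
python3 - <<'E'
from h import *
for n in('scene','top'):
    cv2.imwrite(f'pics/{n}0.png',r.grab_frame(n)); print(n,ray(n,320,240))
print(r.get_obs(), r.tcp_to_tips)
E
```

```text
scene (array([ 0.88522639, -0.51711597,  0.72208528]), array([-0.43372863,  0.60450232, -0.66827133]))
top (array([0.41825575, 0.02682307, 1.15119401]), array([ 0.11674922,  0.01279191, -0.99310144]))
{'clock': 0.1, 'joints': array([ 1.06587363,  0.47769559,  0.02236357,  1.55632514, -0.0114893 ,
        1.10932295, -0.08312582]), 'qvel': array([ 9.63777775e-04, -3.70872365e-03,  1.25398749e-03, -2.54597766e-03,
       -7.18885471e-04,  1.16163471e-05,  1.88551319e-03]), 'tau': array([ 5.39595800e-03, -5.97760713e+01,  1.61413271e+00, -2.81953937e+01,
        1.28756335e-02,  5.02189941e-03,  3.76557580e-06]), 'tcp_pos': array([ 0.26066957, -0.62210503,  0.25244957]), 'orientation': array([-3.07843583e+00, -6.18909007e-01,  7.09971826e-04]), 'contact_force': array([-0.16057036,  0.23407978, -0.41371105]), 'moment': array([-0.01138952,  0.01813399,  0.06066995]), 'gripper_force': 0.0, 'grip_width': 0.08547231535176959} 0.022
```

View pics/scene0.png

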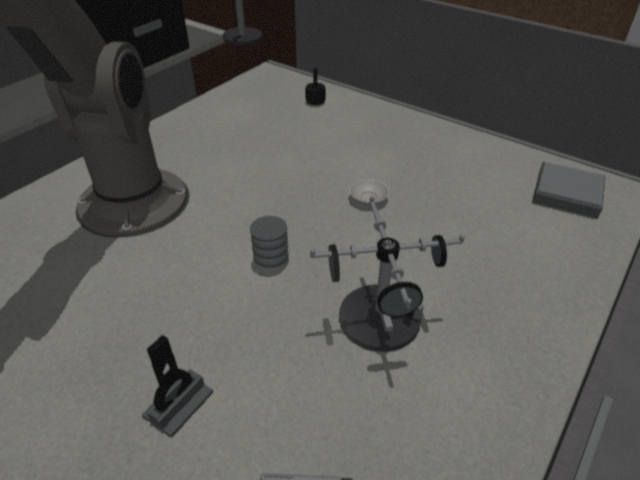

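View pics/top0.png

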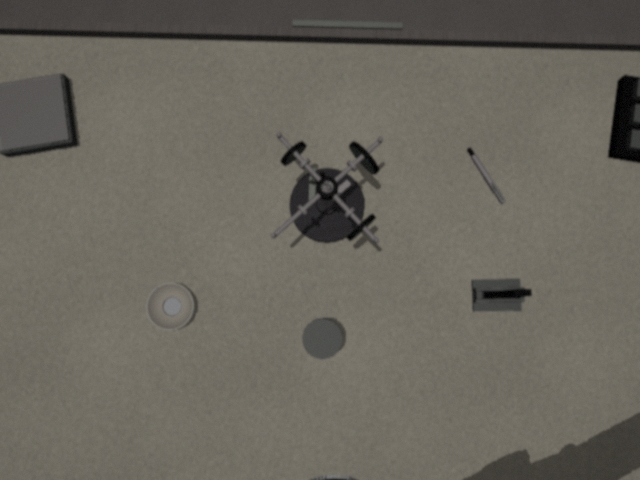

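The scene view shows the hub at (388,248), the empty branch running to about (372,197) and the wrench top at (158,342). The top view shows the hub at (327,187), the empty branch tip at (275,235), the tins at (323,338), and the wrench and block at (497,294).

```bash
python3 - <<'E'
from h import *
a=cv2.imread('pics/scene0.png');b=cv2.imread('pics/top0.png')
g=cv2.convertScaleAbs
def crop(i,x,y,w,h,s): return cv2.resize(g(i[y:y+h,x:x+w],alpha=1.8,beta=10),(w*s,h*s),interpolation=cv2.INTER_CUBIC)
A=np.vstack([np.hstack([crop(a,300,170,200,150,2),crop(b,255,115,200,150,2)]),np.hstack([crop(a,130,320,100,75,4),crop(b,450,250,100,75,4)])])
cv2.imwrite('pics/c0.png',A)
print('hub',tri((388,244),(327,187)),onz('top',327,187,.178))
print('foot',onz('top',327,205,.006))
print('tip',tri((372,197),(275,235)),onz('top',275,235,.17))
print('wtop',tri((158,342),(520,293)))
print('slot',onz('top',497,295,.0),onz('top',473,295,0),onz('top',521,295,0))
print('tins',onz('top',323,338,.088),'dish',onz('top',171,306,.02),'pen',onz('top',486,176,.006))
E
```

```text
hub (array([0.62086245, 0.03070467, 0.17568472]), np.float64(0.0009230409592555839)) [0.61999205 0.03043728 0.178     ]
foot [0.62063935 0.03011916 0.006     ]
tip (array([0.53986342, 0.11307556, 0.17950772]), np.float64(0.0030293231733256962)) [0.539789   0.11302802 0.17      ]
wtop (array([ 0.45717971, -0.29166446,  0.14948712]), np.float64(0.0006345422501347975))
slot [ 0.45824797 -0.29550316  0.        ] [ 0.45698569 -0.25023634  0.        ] [ 0.45950989 -0.34075666  0.        ]
tins [0.37253398 0.03042861 0.088     ] dish [0.42035589 0.31425792 0.02      ] pen [ 0.68544725 -0.27374509  0.006     ]
```

View pics/c0.png

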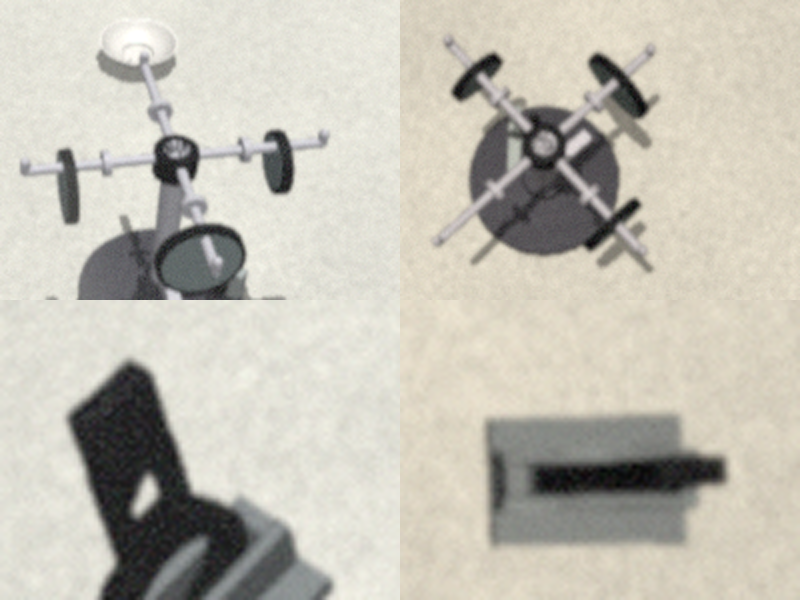

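The stand axis is at about (0.6205, 0.030) and the empty branch points at about 134°. I'll shut the fingers, travel high and come in behind the branch.

step_arm(
  moves=[
    {"dx": 20,"dy": -20,"gripper": -1},
    {"dx": 38,"dy": -38,"gripper": -1},
    {"dx": 38,"dy": -38,"gripper": -1},
    {"dx": 38,"dy": -38,"gripper": -1},
    {"dx": 38,"dy": -38,"gripper": -1},
    {"dx": 38,"dy": -38,"gripper": -1},
    {"dx": 38,"dy": -38,"gripper": -1},
    {"dx": 38,"dy": -38,"gripper": -1},
    {"dx": 38,"dy": -38,"gripper": -1},
    {"dx": 38,"dy": -38,"gripper": -1},
    {"dx": 38,"dy": -38,"gripper": -1},
    {"dx": 38,"dy": -38,"gripper": -1},
    {"dx": 38,"dy": -38,"gripper": -1},
    {"dx": 38,"dy": -38,"gripper": -1},
    {"dx": 38,"dy": -38,"gripper": -1},
    {"dx": 20,"dy": -20,"gripper": -1},
  ],
)

```text
invalid input at $.moves[0]: expected keys rx, ry, rz, dx, dy, dz, gripper
```

step_arm(
  moves=[
    {"rz": 10,"gripper": -1},
    {"rz": 10,"gripper": -1},
    {"rz": 10,"gripper": -1},
    {"rz": 10,"gripper": -1},
    {"rz": 10,"gripper": -1},
    {"rz": 10,"gripper": -1},
    {"rz": 8.7,"gripper": -1},
    {"gripper": -1},
  ],
)

```text
invalid input at $.moves[0]: expected keys rx, ry, rz, dx, dy, dz, gripper
```

```bash
python3 - <<'E'
from h import *
o=r.get_obs();M=R.from_rotvec(o['orientation']).as_matrix();print(o['clock'],o['tcp_pos'],o['contact_force'],M.round(3),o['joints'].round(2))
t=np.array([.572,.123,.18])+.005*np.array([.716,.698,0])
print((M.T@(t-o['tcp_pos'])*1000).round(1))
for p in((344,185),(311.5,191)):
  for z in(.02,.04): q=onz('top',*p,z)-[.6205,.0303,0];print(p,z,q,np.hypot(*q[:2]),np.degrees(np.arctan2(q[1],q[0])))
E
```

```text
0.1 [ 0.26066957 -0.62210503  0.25244957] [-0.16057036  0.23407978 -0.41371105] [[ 0.922  0.386 -0.001]
 [ 0.386 -0.922  0.001]
 [-0.    -0.002 -1.   ]] [ 1.07  0.48  0.02  1.56 -0.01  1.11 -0.08]
[ 579.8 -568.6   73.3]
(344, 185) 0.02 [ 0.03697767 -0.03139839  0.02      ] 0.04850986362588101 -40.335171124520606
(344, 185) 0.04 [ 0.03274812 -0.03090473  0.04      ] 0.045028230864423896 -43.34116809025755
(311.5, 191) 0.02 [0.02374002 0.02987002 0.02      ] 0.038155033046959656 51.52311273775366
(311.5, 191) 0.04 [0.01974452 0.02928043 0.04      ] 0.03531557250694907 56.007236781596
```

step_arm(
  moves=[
    {"dx": 20,"dy": -20,"dz": 0,"rx": 0,"ry": 0,"rz": 0,"gripper": -1},
    {"dx": 40,"dy": -39,"dz": 0,"rx": 0,"ry": 0,"rz": 0,"gripper": -1},
    {"dx": 40,"dy": -39,"dz": 0,"rx": 0,"ry": 0,"rz": 0,"gripper": -1},
    {"dx": 40,"dy": -39,"dz": 0,"rx": 0,"ry": 0,"rz": 0,"gripper": -1},
    {"dx": 40,"dy": -39,"dz": 0,"rx": 0,"ry": 0,"rz": 0,"gripper": -1},
    {"dx": 40,"dy": -39,"dz": 0,"rx": 0,"ry": 0,"rz": 0,"gripper": -1},
    {"dx": 40,"dy": -39,"dz": 0,"rx": 0,"ry": 0,"rz": 0,"gripper": -1},
    {"dx": 40,"dy": -39,"dz": 0,"rx": 0,"ry": 0,"rz": 0,"gripper": -1},
    {"dx": 40,"dy": -39,"dz": 0,"rx": 0,"ry": 0,"rz": 0,"gripper": -1},
    {"dx": 40,"dy": -39,"dz": 0,"rx": 0,"ry": 0,"rz": 0,"gripper": -1},
    {"dx": 40,"dy": -39,"dz": 0,"rx": 0,"ry": 0,"rz": 0,"gripper": -1},
    {"dx": 40,"dy": -39,"dz": 0,"rx": 0,"ry": 0,"rz": 0,"gripper": -1},
    {"dx": 40,"dy": -39,"dz": 0,"rx": 0,"ry": 0,"rz": 0,"gripper": -1},
    {"dx": 40,"dy": -39,"dz": 0,"rx": 0,"ry": 0,"rz": 0,"gripper": -1},
    {"dx": 40,"dy": -39,"dz": 0,"rx": 0,"ry": 0,"rz": 0,"gripper": -1},
    {"dx": 0,"dy": 0,"dz": 0,"rx": 0,"ry": 0,"rz": 10,"gripper": -1},
    {"dx": 0,"dy": 0,"dz": 0,"rx": 0,"ry": 0,"rz": 10,"gripper": -1},
    {"dx": 0,"dy": 0,"dz": 0,"rx": 0,"ry": 0,"rz": 10,"gripper": -1},
    {"dx": 0,"dy": 0,"dz": 0,"rx": 0,"ry": 0,"rz": 10,"gripper": -1},
    {"dx": 0,"dy": 0,"dz": 0,"rx": 0,"ry": 0,"rz": 10,"gripper": -1},
  ],
)

```text
clock: 2.6
tcp_pos: [0.5768, 0.1235, 0.2528]
orientation: [3.05, -0.749, -0.001]
contact_force: [-0.2, 0.3, 0.5]
grip_width: 0.0002
gripper_force: 0.0
```

step_arm(
  moves=[
    {"dx": 0,"dy": 0,"dz": 0,"rx": 0,"ry": 0,"rz": 10,"gripper": -1},
    {"dx": 0,"dy": 0,"dz": 0,"rx": 0,"ry": 0,"rz": 8.7,"gripper": -1},
    {"dx": 0,"dy": 0,"dz": 0,"rx": 0,"ry": 0,"rz": 0,"gripper": -1},
  ],
)

```text
clock: 2.98
tcp_pos: [0.5768, 0.1236, 0.2529]
orientation: [2.893, -1.224, -0.001]
contact_force: [0.6, 0.7, 0.3]
grip_width: 0.0001
gripper_force: 0.0
```

```bash
cat >> h.py <<'E'
def to(t):
    o=r.get_obs();M=R.from_rotvec(o['orientation']).as_matrix()
    print('clk',o['clock'],'tcp',o['tcp_pos'].round(4),'F',o['contact_force'].round(2),'yaw',np.degrees(np.arctan2(M[1,0],M[0,0])).round(2),'tilt',M[:2,2].round(4),'w',round(o['grip_width'],4),'gf',o['gripper_force'],'J',o['joints'].round(2))
    print('local mm',(M.T@(np.array(t)-o['tcp_pos'])*1000).round(1))
E
python3 - <<'E'
from h import *
to(np.array([.572,.123,.18])+.005*np.array([.716,.698,0]))
E
```

```text
clk 2.975 tcp [0.5768 0.1236 0.2529] F [0.61 0.72 0.32] yaw -45.88 tilt [-0.0007 -0.0004] w 0.0001 gf 0.0 J [-0.18  0.35 -0.17  1.76  0.07  1.05 -2.75]
local mm [-2.9 -1.2 72.9]
```

step_arm(
  moves=[
    {"dx": -3,"dy": 0,"dz": 20,"rx": 0,"ry": 0,"rz": 0,"gripper": -1},
    {"dx": 0,"dy": 0,"dz": 25,"rx": 0,"ry": 0,"rz": 0,"gripper": -1},
    {"dx": 0,"dy": 0,"dz": 20,"rx": 0,"ry": 0,"rz": 0,"gripper": -1},
    {"dx": 0,"dy": 0,"dz": 8,"rx": 0,"ry": 0,"rz": 0,"gripper": -1},
    {"dx": 0,"dy": 5,"dz": 0,"rx": 0,"ry": 0,"rz": 0,"gripper": -1},
    {"dx": 0,"dy": 5,"dz": 0,"rx": 0,"ry": 0,"rz": 0,"gripper": -1},
    {"dx": 0,"dy": 3,"dz": 0,"rx": 0,"ry": 0,"rz": 0,"gripper": -1},
    {"dx": 0,"dy": 3,"dz": 0,"rx": 0,"ry": 0,"rz": 0,"gripper": -1},
    {"dx": -0.6,"dy": 3,"dz": 0,"rx": 0,"ry": 0,"rz": -1.7,"gripper": -1},
    {"dx": -0.6,"dy": 3,"dz": 0,"rx": 0,"ry": 0,"rz": -1.7,"gripper": -1},
    {"dx": -0.6,"dy": 3,"dz": 0,"rx": 0,"ry": 0,"rz": -1.7,"gripper": -1},
    {"dx": -0.6,"dy": 3,"dz": 0,"rx": 0,"ry": 0,"rz": -1.7,"gripper": -1},
    {"dx": -0.6,"dy": 3,"dz": 0,"rx": 0,"ry": 0,"rz": -1.7,"gripper": -1},
    {"dx": -0.6,"dy": 3,"dz": 0,"rx": 0,"ry": 0,"rz": -1.7,"gripper": -1},
    {"dx": -0.6,"dy": 3,"dz": 0,"rx": 0,"ry": 0,"rz": -1.7,"gripper": -1},
  ],
)

```text
clock: 4.85
tcp_pos: [0.5464, 0.1014, 0.1803]
orientation: [3.005, -0.917, -0.0]
contact_force: [3.1, 1.2, 0.6]
grip_width: 0.0002
gripper_force: 1.5
```

```bash
python3 - <<'E'
from h import *
to([.6205,.0303,.18])
b=r.grab_frame('top');i=cv2.convertScaleAbs(b[115:265,235:435],alpha=1.8,beta=10)
cv2.imwrite('pics/c1.png',cv2.resize(i,(800,600),interpolation=cv2.INTER_CUBIC))
E
```

```text
clk 4.85 tcp [0.5464 0.1014 0.1803] F [3.07 1.24 0.63] yaw -33.95 tilt [-0.  0.] w 0.0002 gf 1.546560376882553 J [-0.12  0.38 -0.21  1.9   0.1   0.87 -2.55]
local mm [101.2  17.6   0.3]
```

View pics/c1.png

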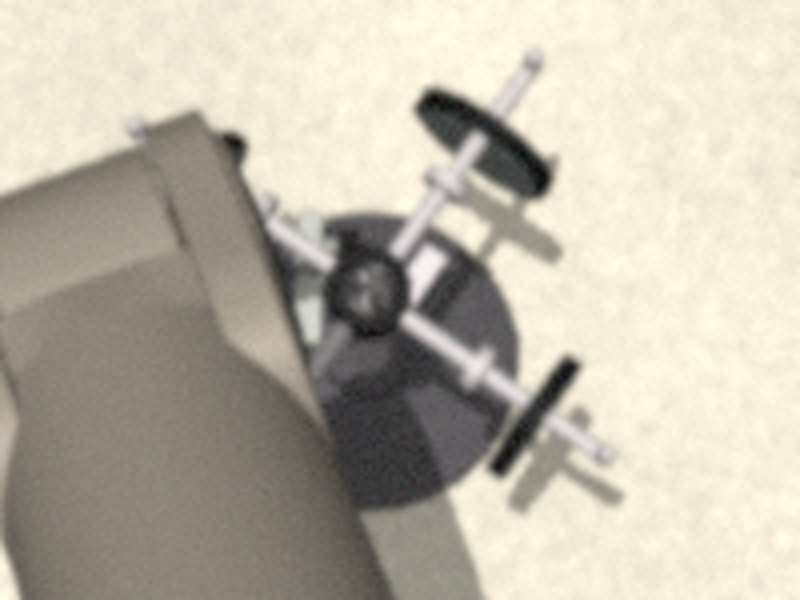

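The branch is moving at about 3 N. The white tab on the tree is at crop (430,265) and the pale stop at (312,270), roughly 80° apart, so I can sweep another 34° safely.

step_arm(
  moves=[
    {"dx": -0.55,"dy": 3,"dz": 0,"rx": 0,"ry": 0,"rz": -1.7,"gripper": -1},
    {"dx": -0.55,"dy": 3,"dz": 0,"rx": 0,"ry": 0,"rz": -1.7,"gripper": -1},
    {"dx": -0.55,"dy": 3,"dz": 0,"rx": 0,"ry": 0,"rz": -1.7,"gripper": -1},
    {"dx": -0.55,"dy": 3,"dz": 0,"rx": 0,"ry": 0,"rz": -1.7,"gripper": -1},
    {"dx": -0.55,"dy": 3,"dz": 0,"rx": 0,"ry": 0,"rz": -1.7,"gripper": -1},
    {"dx": -0.55,"dy": 3,"dz": 0,"rx": 0,"ry": 0,"rz": -1.7,"gripper": -1},
    {"dx": -0.55,"dy": 3,"dz": 0,"rx": 0,"ry": 0,"rz": -1.7,"gripper": -1},
    {"dx": -0.55,"dy": 3,"dz": 0,"rx": 0,"ry": 0,"rz": -1.7,"gripper": -1},
    {"dx": -0.55,"dy": 3,"dz": 0,"rx": 0,"ry": 0,"rz": -1.7,"gripper": -1},
    {"dx": -0.55,"dy": 3,"dz": 0,"rx": 0,"ry": 0,"rz": -1.7,"gripper": -1},
    {"dx": -0.55,"dy": 3,"dz": 0,"rx": 0,"ry": 0,"rz": -1.7,"gripper": -1},
    {"dx": -0.55,"dy": 3,"dz": 0,"rx": 0,"ry": 0,"rz": -1.7,"gripper": -1},
    {"dx": -0.55,"dy": 3,"dz": 0,"rx": 0,"ry": 0,"rz": -1.7,"gripper": -1},
    {"dx": -0.55,"dy": 3,"dz": 0,"rx": 0,"ry": 0,"rz": -1.7,"gripper": -1},
    {"dx": -0.55,"dy": 3,"dz": 0,"rx": 0,"ry": 0,"rz": -1.7,"gripper": -1},
    {"dx": -0.55,"dy": 3,"dz": 0,"rx": 0,"ry": 0,"rz": -1.7,"gripper": -1},
    {"dx": -0.55,"dy": 3,"dz": 0,"rx": 0,"ry": 0,"rz": -1.7,"gripper": -1},
    {"dx": -0.55,"dy": 3,"dz": 0,"rx": 0,"ry": 0,"rz": -1.7,"gripper": -1},
    {"dx": -0.55,"dy": 3,"dz": 0,"rx": 0,"ry": 0,"rz": -1.7,"gripper": -1},
    {"dx": -0.55,"dy": 3,"dz": 0,"rx": 0,"ry": 0,"rz": -1.7,"gripper": -1},
  ],
)

```text
clock: 7.4
tcp_pos: [0.518, 0.0485, 0.1803]
orientation: [-3.142, -0.001, -0.0]
contact_force: [2.4, 4.0, 0.7]
grip_width: 0.0002
gripper_force: 1.9
```

```bash
python3 - <<'E'
from h import *
to([.6205,.0303,.18])
b=r.grab_frame('top');i=cv2.convertScaleAbs(b[115:265,235:435],alpha=1.8,beta=10)
cv2.imwrite('pics/c2.png',cv2.resize(i,(800,600),interpolation=cv2.INTER_CUBIC))
E
```

```text
clk 7.4 tcp [0.518  0.0485 0.1803] F [2.42 3.96 0.73] yaw 0.05 tilt [0.     0.0001] w 0.0002 gf 1.8586340546607971 J [ 0.06  0.33 -0.33  1.98  0.14  0.85 -1.91]
local mm [102.4  18.3   0.3]
```

View pics/c2.png

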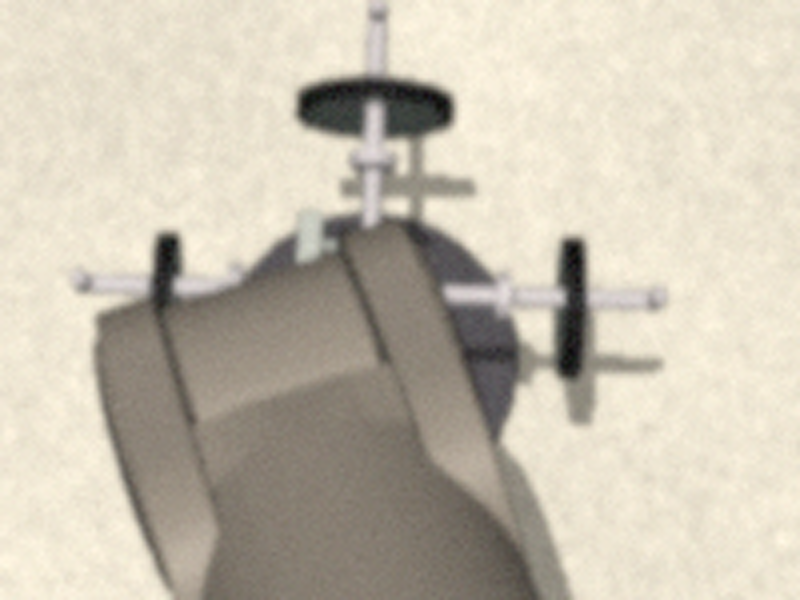

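The stop bracket is at crop (312,235), with the rubber at about (335,245) facing the hidden tab. Contact must be close, so from here I'll take small steps.

step_arm(
  moves=[
    {"dx": -0.2,"dy": 1,"dz": 0,"rx": 0,"ry": 0,"rz": -0.57,"gripper": -1},
    {"dx": 0,"dy": 0,"dz": 0,"rx": 0,"ry": 0,"rz": 0,"gripper": -1},
  ],
)

```text
clock: 7.7
tcp_pos: [0.5179, 0.0478, 0.1803]
orientation: [-3.141, -0.014, -0.0]
contact_force: [2.2, 3.5, 0.4]
grip_width: -0.0002
gripper_force: 1.9
```

step_arm(
  moves=[
    {"dx": -0.2,"dy": 1,"dz": 0,"rx": 0,"ry": 0,"rz": -0.57,"gripper": -1},
    {"dx": 0,"dy": 0,"dz": 0,"rx": 0,"ry": 0,"rz": 0,"gripper": -1},
  ],
)

```text
clock: 7.95
tcp_pos: [0.5177, 0.0471, 0.1803]
orientation: [-3.141, -0.031, -0.0]
contact_force: [2.0, 4.5, -0.1]
grip_width: -0.0
gripper_force: 2.3
```

step_arm(
  moves=[
    {"dx": -0.2,"dy": 1,"dz": 0,"rx": 0,"ry": 0,"rz": -0.57,"gripper": -1},
    {"dx": 0,"dy": 0,"dz": 0,"rx": 0,"ry": 0,"rz": 0,"gripper": -1},
  ],
)

```text
clock: 8.2
tcp_pos: [0.5176, 0.0463, 0.1803]
orientation: [-3.14, -0.047, -0.0]
contact_force: [3.0, 5.7, 0.3]
grip_width: -0.0
gripper_force: 2.7
```

step_arm(
  moves=[
    {"dx": -0.2,"dy": 1,"dz": 0,"rx": 0,"ry": 0,"rz": -0.57,"gripper": -1},
    {"dx": 0,"dy": 0,"dz": 0,"rx": 0,"ry": 0,"rz": 0,"gripper": -1},
  ],
)

```text
clock: 8.45
tcp_pos: [0.5174, 0.0457, 0.1804]
orientation: [-3.14, -0.063, -0.001]
contact_force: [2.2, 6.3, -0.4]
grip_width: -0.0
gripper_force: 3.0
```

step_arm(
  moves=[
    {"dx": -0.2,"dy": 1,"dz": 0,"rx": 0,"ry": 0,"rz": -0.57,"gripper": -1},
    {"dx": 0,"dy": 0,"dz": 0,"rx": 0,"ry": 0,"rz": 0,"gripper": -1},
  ],
)

```text
clock: 8.7
tcp_pos: [0.5173, 0.045, 0.1804]
orientation: [-3.139, -0.079, -0.001]
contact_force: [1.5, 8.4, -0.8]
grip_width: 0.0001
gripper_force: 3.4
```

It's clearly on the sprung stop, rising about 1 N per mm to about 7 N in all. I'll hold briefly, then back off gently.

step_arm(
  moves=[
    {"dx": 0,"dy": 0,"dz": 0,"rx": 0,"ry": 0,"rz": 0,"gripper": -1},
    {"dx": 0,"dy": 0,"dz": 0,"rx": 0,"ry": 0,"rz": 0,"gripper": -1},
    {"dx": 0,"dy": 0,"dz": 0,"rx": 0,"ry": 0,"rz": 0,"gripper": -1},
  ],
)

```text
clock: 9.07
tcp_pos: [0.5173, 0.045, 0.1804]
orientation: [-3.139, -0.078, -0.001]
contact_force: [1.9, 7.0, 0.3]
grip_width: -0.0001
gripper_force: 3.4
```

step_arm(
  moves=[
    {"dx": 0,"dy": -1,"dz": 0,"rx": 0,"ry": 0,"rz": 0,"gripper": -1},
    {"dx": 0,"dy": -1,"dz": 0,"rx": 0,"ry": 0,"rz": 0,"gripper": -1},
    {"dx": 0,"dy": -2,"dz": 0,"rx": 0,"ry": 0,"rz": 0,"gripper": -1},
    {"dx": 0,"dy": -3,"dz": 0,"rx": 0,"ry": 0,"rz": 0,"gripper": -1},
    {"dx": 0,"dy": -8,"dz": 0,"rx": 0,"ry": 0,"rz": 0,"gripper": -1},
    {"dx": 0,"dy": -15,"dz": 0,"rx": 0,"ry": 0,"rz": 0,"gripper": -1},
    {"dx": 0,"dy": 0,"dz": -30,"rx": 0,"ry": 0,"rz": 0,"gripper": -1},
    {"dx": 0,"dy": 0,"dz": -50,"rx": 0,"ry": 0,"rz": 0,"gripper": -1},
    {"dx": 0,"dy": 0,"dz": 0,"rx": 0,"ry": 0,"rz": 0,"gripper": -1},
  ],
)

```text
clock: 10.2
tcp_pos: [0.5179, 0.0754, 0.2641]
orientation: [-3.139, -0.078, -0.012]
contact_force: [0.3, -0.0, -0.7]
grip_width: 0.0
gripper_force: 0.0
```

```bash
python3 - <<'E'
from h import *
b=r.get_obs
b=cv2.imread('pics/top0.png').astype(int); a=cv2.imread('pics/scene0.png')
# block (grey) and wrench (black) masks in top view
sub=b[265:325,455:545].sum(2)
black=(sub<120).astype(np.uint8); bg=np.median(sub); print(bg,sub.min(),np.percentile(sub,[2,10,30]))
for nm,m in(('black',black),('notbg',(sub<bg*.82).astype(np.uint8))):
    c=max(cv2.findContours(m,0,1)[0],key=cv2.contourArea); print(nm,cv2.minAreaRect(c),[ (x+455,y+265) for x,y in cv2.boxPoints(cv2.minAreaRect(c)).round(1)])
to([.457,-.29,.253])
E
```

```text
322.0 0 [ 24. 176. 242.]
black ((51.5, 28.5), (9.0, 47.0), 90.0) [(np.float32(483.0), np.float32(289.0)), (np.float32(530.0), np.float32(289.0)), (np.float32(530.0), np.float32(298.0)), (np.float32(483.0), np.float32(298.0))]
notbg ((46.109596252441406, 29.541095733642578), (31.73163414001465, 60.00756072998047), 88.75463104248047) [(np.float32(470.8), np.float32(279.3)), (np.float32(530.8), np.float32(278.0)), (np.float32(531.5), np.float32(309.8)), (np.float32(471.5), np.float32(311.1))]
clk 10.2 tcp [0.5179 0.0754 0.2641] F [ 0.27 -0.   -0.75] yaw 2.85 tilt [0.0074 0.0015] w 0.0 gf 0.0 J [ 0.04  0.24 -0.36  1.89  0.1   1.03 -1.88]
local mm [-79.  362.   10.2]
```

```bash
python3 - <<'E'
from h import *
print(tri((157.5,343.7),(522,292.6)),onz('top',522,292.6,.154))
P=[onz('top',*p,.004) for p in((471.75,279.8),(520,278.8),(521.3,310.5),(472.3,311.3))]
print(np.round(P,4)); c=np.mean(P,0);print('block',c)
d=(P[1]+P[2]-P[0]-P[3])/2; print('long',np.degrees(np.arctan2(d[1],d[0])),np.linalg.norm(d))
# predicted projections of wrench outline for check
for yaw in(2,4):
  a=np.radians(yaw);n=np.array([np.cos(a),np.sin(a)]);w=np.array([-n[1],n[0]])
  for s in(-1,1):
    for t in(-1,1):
      q=np.r_[c[:2]+n*s*.006+w*t*.015,.154]; print(yaw,s,t,proj('scene',q).round(1),proj('top',q).round(1))
E
```

```text
(array([ 0.45834112, -0.29440889,  0.14959039]), np.float64(0.0006555181805216441)) [ 0.45795311 -0.29325303  0.154     ]
[[ 0.4854 -0.2469  0.004 ]
 [ 0.4898 -0.3379  0.004 ]
 [ 0.4304 -0.3398  0.004 ]
 [ 0.4263 -0.248   0.004 ]]
block [ 0.45797398 -0.29313218  0.004     ]
long -87.34472900110686 0.09148371470997861
2 -1 -1 [145.4 346.6] [531.3 296.2]
2 -1 1 [162.3 331.5] [512.9 296.3]
2 1 -1 [151.8 350.7] [530.9 288.8]
2 1 1 [168.6 335.4] [512.6 289. ]
4 -1 -1 [145.5 346.8] [531.4 295.9]
4 -1 1 [161.9 331.4] [513.1 296.6]
4 1 -1 [152.2 350.8] [530.8 288.5]
4 1 1 [168.4 335.1] [512.5 289.3]
```

The block and wrench agree from both views: (0.458, -0.2935), with the flat's normal at about 2.7° yaw. I'll move above it, opening the gripper.

step_arm(
  moves=[
    {"dx": -5,"dy": 20,"dz": 0,"rx": 0,"ry": 0,"rz": 0,"gripper": 1},
    {"dx": -10,"dy": 40,"dz": 0,"rx": 0,"ry": 0,"rz": 0,"gripper": 1},
    {"dx": -10,"dy": 40,"dz": 0,"rx": 0,"ry": 0,"rz": 0,"gripper": 1},
    {"dx": -10,"dy": 45,"dz": 0,"rx": 0,"ry": 0,"rz": 0,"gripper": 1},
    {"dx": -10,"dy": 45,"dz": 0,"rx": 0,"ry": 0,"rz": 0,"gripper": 1},
    {"dx": -11,"dy": 45,"dz": 0,"rx": 0,"ry": 0,"rz": 0,"gripper": 1},
    {"dx": -11,"dy": 45,"dz": 0,"rx": 0,"ry": 0,"rz": 0,"gripper": 1},
    {"dx": -11,"dy": 43,"dz": 0,"rx": 0,"ry": 0,"rz": 0,"gripper": 1},
    {"dx": -11,"dy": 40,"dz": 0,"rx": 0,"ry": 0,"rz": 0,"gripper": 1},
    {"dx": 0,"dy": 0,"dz": 0,"rx": 0,"ry": 0,"rz": -9.8,"gripper": 1},
    {"dx": 0,"dy": 0,"dz": 0,"rx": 0,"ry": 0,"rz": -9.8,"gripper": 1},
    {"dx": 0,"dy": 0,"dz": 0,"rx": 0,"ry": 0,"rz": -9.8,"gripper": 1},
    {"dx": 0,"dy": 0,"dz": 0,"rx": 0,"ry": 0,"rz": -9.8,"gripper": 1},
    {"dx": 0,"dy": 0,"dz": 0,"rx": 0,"ry": 0,"rz": -9.8,"gripper": 1},
    {"dx": 0,"dy": 0,"dz": 0,"rx": 0,"ry": 0,"rz": -9.8,"gripper": 1},
    {"dx": 0,"dy": 0,"dz": 0,"rx": 0,"ry": 0,"rz": -9.8,"gripper": 1},
    {"dx": 0,"dy": 0,"dz": 0,"rx": 0,"ry": 0,"rz": -9.8,"gripper": 1},
    {"dx": 0,"dy": 0,"dz": 0,"rx": 0,"ry": 0,"rz": -9.8,"gripper": 1},
    {"dx": 0,"dy": 0,"dz": 0,"rx": 0,"ry": 0,"rz": 0,"gripper": 1},
  ],
)

```text
clock: 12.58
tcp_pos: [0.4444, -0.2926, 0.2595]
orientation: [-2.202, -2.239, 0.0]
contact_force: [-1.2, -0.5, -0.6]
grip_width: 0.0854
gripper_force: 0.0
```

```bash
python3 - <<'E'
from h import *
to([.458,-.2935,.143])
b=r.grab_frame('top');a=r.grab_frame('scene')
g=lambda i,x,y,w,h,s:cv2.resize(cv2.convertScaleAbs(i[y:y+h,x:x+w],alpha=1.8,beta=10),(w*s,h*s),interpolation=cv2.INTER_CUBIC)
cv2.imwrite('pics/c3.png',np.hstack([g(b,235,115,200,150,2),g(a,300,150,200,150,2)]))
cv2.imwrite('pics/t3.png',b);cv2.imwrite('pics/s3.png',a)
E
```

```text
clk 12.575 tcp [ 0.4444 -0.2926  0.2595] F [-1.19 -0.55 -0.6 ] yaw 90.94 tilt [-0.001   0.0009] w 0.0854 gf 0.0 J [ 0.75  0.26 -0.34  1.87  0.1   1.03  0.39]
local mm [ -1.2  13.7 116.5]
```

View pics/c3.png

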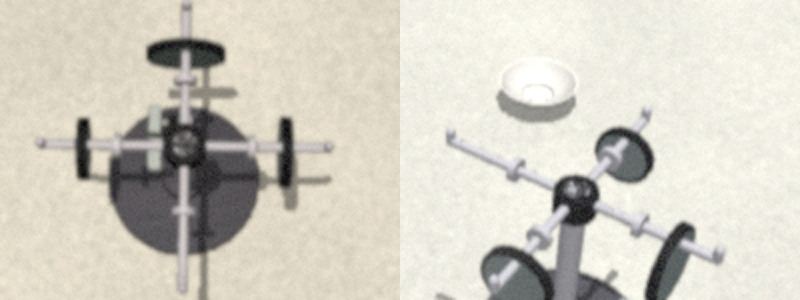

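The top view shows the hub at px (327,187.5) and the empty branch pointing down to its tip at (326,260). In the scene view the tip is at (326,217). I'll compute the branch pose.

```bash
python3 - <<'E'
from h import *
h=onz('top',327,187.5,.178);t=onz('top',326,259.7,.18);f=onz('top',328,118,.18)
L=onz('top',235+20,115+71.5,.18);Rr=onz('top',235+165,115+73.5,.18)
print(h,t,f,L,Rr,'ctr',(t+f)/2,(L+Rr)/2)
for d in(f-t,):print('dir',np.degrees(np.arctan2(d[1],d[0])),np.linalg.norm(d)/2)
d=L-Rr;print('cross',np.degrees(np.arctan2(d[1],d[0]))-90,np.linalg.norm(d)/2)
print('tri tip',tri((326,216),(326,259.7)),'hub',tri((388,244),(327,187.5)))
E
```

```text
[0.61916292 0.03041462 0.178     ] [0.50085996 0.02879094 0.18      ] [0.73533996 0.03194402 0.18      ] [0.61721576 0.14767247 0.18      ] [ 0.62032659 -0.08833286  0.18      ] ctr [0.61809996 0.03036748 0.18      ] [0.61877118 0.02966981 0.18      ]
dir 0.7704155897878424 0.11725060291139615
cross 0.7551833524687339 0.11801291573555896
tri tip (array([0.50264938, 0.02987833, 0.17528327]), np.float64(0.0035068998373991426)) hub (array([0.62040874, 0.03087576, 0.17526481]), np.float64(0.0016099771079524144))
```

step_arm(
  moves=[
    {"dx": -1,"dy": 13.5,"dz": 40,"rx": 0,"ry": 0,"rz": -1.7,"gripper": 0.6},
    {"dx": 0,"dy": 0,"dz": 30,"rx": 0,"ry": 0,"rz": 0,"gripper": 0.6},
    {"dx": 0,"dy": 0,"dz": 25,"rx": 0,"ry": 0,"rz": 0,"gripper": 0.6},
    {"dx": 0,"dy": 0,"dz": 15,"rx": 0,"ry": 0,"rz": 0,"gripper": 0.6},
    {"dx": 0,"dy": 0,"dz": 6.5,"rx": 0,"ry": 0,"rz": 0,"gripper": 0.6},
    {"dx": 0,"dy": 0,"dz": 0,"rx": 0,"ry": 0,"rz": 0,"gripper": 0.6},
  ],
)

```text
clock: 13.42
tcp_pos: [0.4582, -0.2941, 0.144]
orientation: [2.169, 2.272, 0.0]
contact_force: [-0.4, 0.8, -0.0]
grip_width: 0.068
gripper_force: 0.0
```

The empty branch's line is y≈0.029–0.030 at yaw 0.8°, with its tip at x≈0.501. I'll grip and draw straight up.

step_arm(
  moves=[
    {"dx": 0,"dy": 0,"dz": 0,"rx": 0,"ry": 0,"rz": 0,"gripper": -1},
    {"dx": 0,"dy": 0,"dz": 0,"rx": 0,"ry": 0,"rz": 0,"gripper": -1},
    {"dx": 0,"dy": 0,"dz": 0,"rx": 0,"ry": 0,"rz": 0,"gripper": -1},
    {"dx": 0,"dy": 0,"dz": 0,"rx": 0,"ry": 0,"rz": 0,"gripper": -1},
    {"dx": 0,"dy": 0,"dz": 0,"rx": 0,"ry": 0,"rz": 0,"gripper": -1},
    {"dx": 0,"dy": 0,"dz": 0,"rx": 0,"ry": 0,"rz": 0,"gripper": -1},
  ],
  grip_force=35,
)

```text
clock: 14.18
tcp_pos: [0.4584, -0.2943, 0.1443]
orientation: [2.168, 2.272, 0.0]
contact_force: [-0.3, -0.8, 5.7]
grip_width: 0.0113
gripper_force: 35.4
```

step_arm(
  moves=[
    {"dx": 0,"dy": 0,"dz": -6,"rx": 0,"ry": 0,"rz": 0,"gripper": -1},
    {"dx": 0,"dy": 0,"dz": -10,"rx": 0,"ry": 0,"rz": 0,"gripper": -1},
    {"dx": 0,"dy": 0,"dz": -15,"rx": 0,"ry": 0,"rz": 0,"gripper": -1},
    {"dx": 0,"dy": 0,"dz": -20,"rx": 0,"ry": 0,"rz": 0,"gripper": -1},
    {"dx": 0,"dy": 0,"dz": -20,"rx": 0,"ry": 0,"rz": 0,"gripper": -1},
    {"dx": 0,"dy": 0,"dz": -8.5,"rx": 0,"ry": 0,"rz": 1.9,"gripper": -1},
    {"dx": 0,"dy": 0,"dz": 0,"rx": 0,"ry": 0,"rz": 0,"gripper": -1},
  ],
)

```text
clock: 15.05
tcp_pos: [0.4582, -0.2943, 0.224]
orientation: [2.206, 2.235, 0.0]
contact_force: [0.3, -0.6, -0.9]
grip_width: 0.0114
gripper_force: 34.6
```

```bash
python3 - <<'E'
from h import *
to([.458,.029,.2235])
E
```

```text
clk 15.05 tcp [ 0.4582 -0.2943  0.224 ] F [ 0.33 -0.62 -0.92] yaw 90.74 tilt [ 0.001  -0.0008] w 0.0114 gf 34.56661641597748 J [ 0.73  0.32 -0.34  1.88  0.13  0.96  0.35]
local mm [3.232e+02 4.000e+00 2.000e-01]
```

step_arm(
  moves=[
    {"dx": 15,"dy": 0,"dz": 0,"rx": 0,"ry": 0,"rz": 0,"gripper": -1},
    {"dx": 30,"dy": 0,"dz": 0,"rx": 0,"ry": 0,"rz": 0,"gripper": -1},
    {"dx": 40,"dy": 0,"dz": 0,"rx": 0,"ry": 0,"rz": 0,"gripper": -1},
    {"dx": 40,"dy": 0,"dz": 0,"rx": 0,"ry": 0,"rz": 0,"gripper": -1},
    {"dx": 40,"dy": 0,"dz": 0,"rx": 0,"ry": 0,"rz": 0,"gripper": -1},
    {"dx": 40,"dy": 2,"dz": 0,"rx": 0,"ry": 0,"rz": 0,"gripper": -1},
    {"dx": 40,"dy": 2,"dz": 0,"rx": 0,"ry": 0,"rz": 0,"gripper": -1},
    {"dx": 35,"dy": 0,"dz": 0,"rx": 0,"ry": 0,"rz": 0,"gripper": -1},
    {"dx": 25,"dy": 0,"dz": 0,"rx": 0,"ry": 0,"rz": 0,"gripper": -1},
    {"dx": 12,"dy": 0,"dz": 0,"rx": 0,"ry": 0,"rz": 0,"gripper": -1},
    {"dx": 5,"dy": 0,"dz": 0,"rx": 0,"ry": 0,"rz": 0,"gripper": -1},
    {"dx": 0,"dy": 0,"dz": 0,"rx": 0,"ry": 0,"rz": 0,"gripper": -1},
  ],
)

```text
clock: 16.55
tcp_pos: [0.4574, 0.0275, 0.2231]
orientation: [-2.207, -2.236, 0.001]
contact_force: [-0.5, -0.5, -0.9]
grip_width: 0.0115
gripper_force: 34.6
```

```bash
python3 - <<'E'
from h import *
to([.5,.028,.2235])
a=r.grab_frame('scene');b=r.grab_frame('top')
g=lambda i,x,y,w,h,s:cv2.resize(cv2.convertScaleAbs(i[y:y+h,x:x+w],alpha=2,beta=15),(w*s,h*s),interpolation=cv2.INTER_CUBIC)
cv2.imwrite('pics/c4.png',g(a,260,130,160,120,5))
cv2.imwrite('pics/t4.png',b);cv2.imwrite('pics/s4.png',a)
E
```

```text
clk 16.55 tcp [0.4574 0.0275 0.2231] F [-0.51 -0.53 -0.91] yaw 90.76 tilt [-0.0005 -0.0003] w 0.0115 gf 34.55049991607666 J [ 0.3   0.2  -0.55  2.06  0.13  0.92 -0.31]
local mm [-0.  42.6 -0.4]
```

View pics/c4.png

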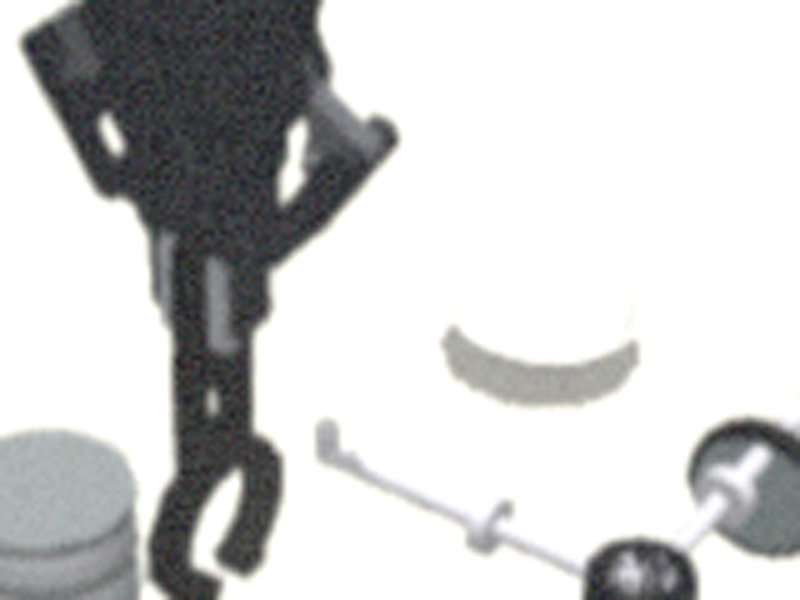

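The wrench hangs upright in the grip: its eye shows at crop (212,402), i.e. px (302.4,210.4), and the rod end is at (325,455). I'll check the eye's height against its expected projection.

```bash
python3 - <<'E'
from h import *
a=np.radians(.77);n=np.array([np.cos(a),np.sin(a),0]);w=np.array([-n[1],n[0],0]);z=np.array([0,0,1.])
S=np.array([.4574,.0283,.1855])
loop=[(-9,-26),(9,-26),(9,-3.3),(0,5.7),(-9,-3.3)]
ms=[]
for s in(6,-6):
  P=np.array([(np.array(proj('scene',S+n*s/1e3+w*u/1e3+z*v/1e3))-[260,130])*5 for u,v in loop]);print(P.round(0).tolist())
  m=np.zeros((600,800),np.uint8);cv2.fillPoly(m,[P.round().astype(int)],1);ms.append(m)
i=ms[0]&ms[1];y,x=np.nonzero(i);print('hole',x.mean(),y.mean(),x.min(),x.max(),y.min(),y.max())
t=np.array([.5025,.0288,.17])
for q in(t,t+z*.013,t+n*.054,S+z*.0477): print('pt',((proj('scene',q)-[260,130])*5).round(0))
E
```

```text
[[211.0, 440.0], [243.0, 412.0], [242.0, 359.0], [225.0, 351.0], [210.0, 387.0]]
[[183.0, 427.0], [214.0, 399.0], [213.0, 346.0], [196.0, 338.0], [181.0, 374.0]]
hole 212.126213592233 390.99029126213594 210 214 377 403
pt [322. 444.]
pt [323. 414.]
pt [461. 506.]
pt [208. 240.]
```

The predicted and observed images share the same ~2 px bias for wrench and rod, so the relative height is right. I'll thread slowly along the branch.

step_arm(
  moves=[
    {"dx": 0,"dy": 10,"dz": 0,"rx": 0,"ry": 0,"rz": 0,"gripper": -1},
    {"dx": 0,"dy": 10,"dz": 0,"rx": 0,"ry": 0,"rz": 0,"gripper": -1},
    {"dx": 0,"dy": 8,"dz": 0,"rx": 0,"ry": 0,"rz": 0,"gripper": -1},
    {"dx": 0,"dy": 5,"dz": 0,"rx": 0,"ry": 0,"rz": 0,"gripper": -1},
    {"dx": 0,"dy": 3,"dz": 0,"rx": 0,"ry": 0,"rz": 0,"gripper": -1},
    {"dx": 0,"dy": 3,"dz": 0,"rx": 0,"ry": 0,"rz": 0,"gripper": -1},
    {"dx": 0,"dy": 3,"dz": 0,"rx": 0,"ry": 0,"rz": 0,"gripper": -1},
  ],
)

```text
clock: 17.52
tcp_pos: [0.4996, 0.0285, 0.2233]
orientation: [2.206, 2.237, -0.0]
contact_force: [1.0, 0.0, -1.5]
grip_width: 0.0117
gripper_force: 34.5
```

step_arm(
  moves=[
    {"dx": 0,"dy": 2,"dz": 0,"rx": 0,"ry": 0,"rz": 0,"gripper": -1},
    {"dx": 0,"dy": 2,"dz": 0,"rx": 0,"ry": 0,"rz": 0,"gripper": -1},
  ],
)

```text
clock: 17.77
tcp_pos: [0.5037, 0.0285, 0.2233]
orientation: [2.206, 2.237, -0.0]
contact_force: [1.0, -0.2, -1.2]
grip_width: 0.0116
gripper_force: 34.5
```

step_arm(
  moves=[
    {"dx": 0,"dy": 3,"dz": 0,"rx": 0,"ry": 0,"rz": 0,"gripper": -1},
    {"dx": 0,"dy": 3,"dz": 0,"rx": 0,"ry": 0,"rz": 0,"gripper": -1},
    {"dx": 0,"dy": 3,"dz": 0,"rx": 0,"ry": 0,"rz": 0,"gripper": -1},
    {"dx": 0,"dy": 3,"dz": 0,"rx": 0,"ry": 0,"rz": 0,"gripper": -1},
    {"dx": 0,"dy": 0,"dz": 0,"rx": 0,"ry": 0,"rz": 0,"gripper": -1},
  ],
)

```text
clock: 18.4
tcp_pos: [0.5158, 0.0287, 0.2232]
orientation: [-2.206, -2.237, -0.0]
contact_force: [0.8, 0.0, -0.4]
grip_width: 0.0115
gripper_force: 34.5
```

```bash
python3 - <<'E'
from h import *
to([.5525,.0283,.208])
a=r.grab_frame('scene');b=r.grab_frame('top')
g=lambda i,x,y,w,h,s:cv2.resize(cv2.convertScaleAbs(i[y:y+h,x:x+w],alpha=2,beta=15),(w*s,h*s),interpolation=cv2.INTER_CUBIC)
cv2.imwrite('pics/c5.png',g(a,280,150,160,120,5))
E
```

```text
clk 18.4 tcp [0.5158 0.0287 0.2232] F [ 0.82  0.03 -0.43] yaw 90.78 tilt [-0.      0.0001] w 0.0115 gf 34.515554308891296 J [ 0.27  0.3  -0.52  1.93  0.18  0.96 -0.33]
local mm [-0.9 36.7 15.2]
```

View pics/c5.png

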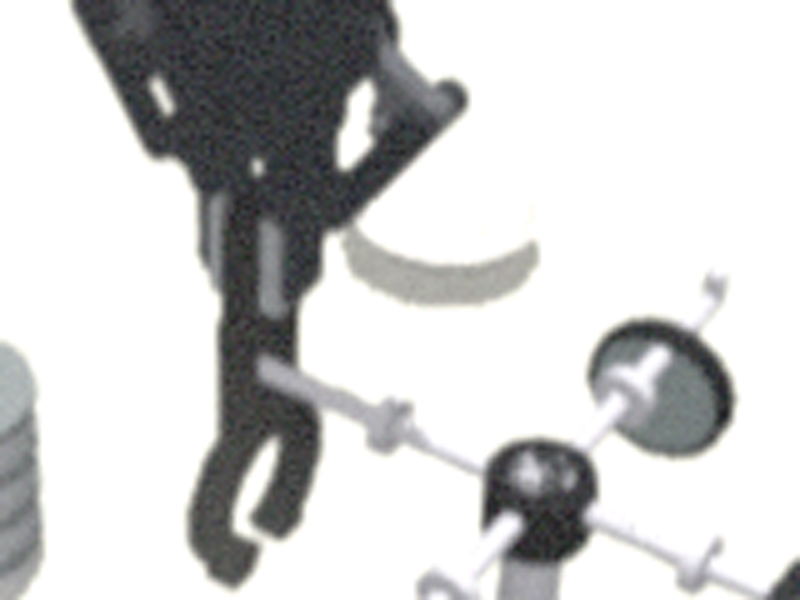

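The rod now passes through the eye, emerging at crop (262,370), without force. I'll slide back toward the collar, then lower gently.

step_arm(
  moves=[
    {"dx": 0,"dy": 5,"dz": 0,"rx": 0,"ry": 0,"rz": 0,"gripper": -1},
    {"dx": 0,"dy": 6,"dz": 0,"rx": 0,"ry": 0,"rz": 0,"gripper": -1},
    {"dx": 0,"dy": 6,"dz": 0,"rx": 0,"ry": 0,"rz": 0,"gripper": -1},
    {"dx": 0,"dy": 6,"dz": 0,"rx": 0,"ry": 0,"rz": 0,"gripper": -1},
    {"dx": 0,"dy": 6,"dz": 0,"rx": 0,"ry": 0,"rz": 0,"gripper": -1},
    {"dx": 0,"dy": 4,"dz": 0,"rx": 0,"ry": 0,"rz": 0,"gripper": -1},
    {"dx": 0,"dy": 2,"dz": 0,"rx": 0,"ry": 0,"rz": 0,"gripper": -1},
    {"dx": 0,"dy": 0,"dz": 3,"rx": 0,"ry": 0,"rz": 0,"gripper": -1},
    {"dx": 0,"dy": 0,"dz": 3,"rx": 0,"ry": 0,"rz": 0,"gripper": -1},
    {"dx": 0,"dy": 0,"dz": 2,"rx": 0,"ry": 0,"rz": 0,"gripper": -1},
    {"dx": 0,"dy": 0,"dz": 1,"rx": 0,"ry": 0,"rz": 0,"gripper": -1},
    {"dx": 0,"dy": 0,"dz": 0,"rx": 0,"ry": 0,"rz": 0,"gripper": -1},
  ],
)

```text
clock: 20.0
tcp_pos: [0.5505, 0.0292, 0.2142]
orientation: [-2.206, -2.237, 0.0]
contact_force: [-0.7, -0.3, -0.9]
grip_width: 0.0115
gripper_force: 34.5
```

step_arm(
  moves=[
    {"dx": 0,"dy": 0,"dz": 1,"rx": 0,"ry": 0,"rz": 0,"gripper": -1},
    {"dx": 0,"dy": 0,"dz": 1,"rx": 0,"ry": 0,"rz": 0,"gripper": -1},
    {"dx": 0,"dy": 0,"dz": 0,"rx": 0,"ry": 0,"rz": 0,"gripper": -1},
  ],
)

```text
clock: 20.38
tcp_pos: [0.5505, 0.0292, 0.2122]
orientation: [-2.206, -2.236, 0.0]
contact_force: [-0.3, -0.2, -1.5]
grip_width: 0.0115
gripper_force: 34.5
```

step_arm(
  moves=[
    {"dx": 0,"dy": 0,"dz": 1,"rx": 0,"ry": 0,"rz": 0,"gripper": -1},
    {"dx": 0,"dy": 0,"dz": 0,"rx": 0,"ry": 0,"rz": 0,"gripper": -1},
  ],
)

```text
clock: 20.62
tcp_pos: [0.5505, 0.0292, 0.2112]
orientation: [-2.206, -2.237, 0.0]
contact_force: [-0.5, -0.2, -0.5]
grip_width: 0.0114
gripper_force: 34.5
```

step_arm(
  moves=[
    {"dx": 0,"dy": 1,"dz": 0,"rx": 0,"ry": 0,"rz": 0,"gripper": -1},
    {"dx": 0,"dy": 1,"dz": 0,"rx": 0,"ry": 0,"rz": 0,"gripper": -1},
    {"dx": 0,"dy": 0,"dz": 0,"rx": 0,"ry": 0,"rz": 0,"gripper": -1},
  ],
)

```text
clock: 21.0
tcp_pos: [0.5527, 0.0292, 0.2113]
orientation: [2.206, 2.237, 0.0]
contact_force: [-0.5, -0.0, -0.9]
grip_width: 0.0116
gripper_force: 34.5
```

step_arm(
  moves=[
    {"dx": 0,"dy": 1,"dz": 0,"rx": 0,"ry": 0,"rz": 0,"gripper": -1},
    {"dx": 0,"dy": 0,"dz": 0,"rx": 0,"ry": 0,"rz": 0,"gripper": -1},
  ],
)

```text
clock: 21.25
tcp_pos: [0.5537, 0.0292, 0.2113]
orientation: [2.206, 2.236, 0.0]
contact_force: [-0.2, 1.0, -0.9]
grip_width: 0.0116
gripper_force: 34.5
```

step_arm(
  moves=[
    {"dx": 0,"dy": 0.7,"dz": 0,"rx": 0,"ry": 0,"rz": 0,"gripper": -1},
    {"dx": 0,"dy": 0,"dz": 0,"rx": 0,"ry": 0,"rz": 0,"gripper": -1},
  ],
)

```text
clock: 21.5
tcp_pos: [0.5543, 0.0292, 0.2113]
orientation: [2.206, 2.237, 0.0]
contact_force: [-0.2, 0.2, -1.1]
grip_width: 0.0117
gripper_force: 34.5
```

step_arm(
  moves=[
    {"dx": 0,"dy": 0,"dz": 1,"rx": 0,"ry": 0,"rz": 0,"gripper": -1},
    {"dx": 0,"dy": 0,"dz": 1,"rx": 0,"ry": 0,"rz": 0,"gripper": -1},
    {"dx": 0,"dy": 0,"dz": 0,"rx": 0,"ry": 0,"rz": 0,"gripper": -1},
  ],
)

```text
clock: 21.88
tcp_pos: [0.5542, 0.0292, 0.2092]
orientation: [-2.206, -2.237, 0.0]
contact_force: [0.2, 0.1, -0.9]
grip_width: 0.0114
gripper_force: 34.5
```

step_arm(
  moves=[
    {"dx": 0,"dy": 0,"dz": 0.7,"rx": 0,"ry": 0,"rz": 0,"gripper": -1},
    {"dx": 0,"dy": 0,"dz": 0,"rx": 0,"ry": 0,"rz": 0,"gripper": -1},
  ],
)

```text
clock: 22.12
tcp_pos: [0.5543, 0.0293, 0.2086]
orientation: [2.206, 2.237, 0.0]
contact_force: [0.0, -0.1, -0.8]
grip_width: 0.0114
gripper_force: 34.5
```

step_arm(
  moves=[
    {"dx": 0,"dy": 0,"dz": 0.7,"rx": 0,"ry": 0,"rz": 0,"gripper": -1},
    {"dx": 0,"dy": 0,"dz": 0,"rx": 0,"ry": 0,"rz": 0,"gripper": -1},
  ],
)

```text
clock: 22.38
tcp_pos: [0.5545, 0.0295, 0.2081]
orientation: [2.206, 2.237, 0.001]
contact_force: [0.8, 1.2, 0.9]
grip_width: 0.0111
gripper_force: 34.8
```

step_arm(
  moves=[
    {"dx": 0.8,"dy": 0,"dz": 0,"rx": 0,"ry": 0,"rz": 0,"gripper": -1},
    {"dx": 0,"dy": 0,"dz": 0,"rx": 0,"ry": 0,"rz": 0,"gripper": -1},
  ],
)

```text
clock: 22.62
tcp_pos: [0.5543, 0.0299, 0.2079]
orientation: [2.206, 2.236, -0.0]
contact_force: [0.2, 0.2, -0.3]
grip_width: 0.0115
gripper_force: 34.7
```

step_arm(
  moves=[
    {"dx": 0,"dy": 0.7,"dz": 0,"rx": 0,"ry": 0,"rz": 0,"gripper": -1},
    {"dx": 0,"dy": 0,"dz": 0,"rx": 0,"ry": 0,"rz": 0,"gripper": -1},
  ],
)

```text
clock: 22.88
tcp_pos: [0.5547, 0.0299, 0.2079]
orientation: [-2.206, -2.236, 0.001]
contact_force: [-2.1, -1.7, 1.1]
grip_width: 0.0115
gripper_force: 35.0
```

step_arm(
  moves=[
    {"dx": 0,"dy": 0.7,"dz": 0,"rx": 0,"ry": 0,"rz": 0,"gripper": -1},
    {"dx": 0,"dy": 0,"dz": 0,"rx": 0,"ry": 0,"rz": 0,"gripper": -1},
  ],
)

```text
clock: 23.12
tcp_pos: [0.5555, 0.03, 0.2079]
orientation: [-2.206, -2.236, 0.001]
contact_force: [-2.3, 0.5, 3.6]
grip_width: 0.0115
gripper_force: 35.0
```

The wrench is seated and touching the collar at about 2 N. I'll relieve slightly and release.

step_arm(
  moves=[
    {"dx": 0,"dy": -0.4,"dz": 0,"rx": 0,"ry": 0,"rz": 0,"gripper": -1},
    {"dx": 0,"dy": 0,"dz": 0,"rx": 0,"ry": 0,"rz": 0,"gripper": -0.6},
    {"dx": 0,"dy": 0,"dz": 0,"rx": 0,"ry": 0,"rz": 0,"gripper": -0.5},
    {"dx": 0,"dy": 0,"dz": 0,"rx": 0,"ry": 0,"rz": 0,"gripper": -0.4},
    {"dx": 0,"dy": 0,"dz": 0,"rx": 0,"ry": 0,"rz": 0,"gripper": -0.4},
  ],
  grip_force=20,
)

```text
clock: 23.75
tcp_pos: [0.5554, 0.0301, 0.2079]
orientation: [2.206, 2.237, 0.0]
contact_force: [1.3, -0.2, 0.1]
grip_width: 0.0256
gripper_force: 0.0
```

step_arm(
  moves=[
    {"dx": 0,"dy": 0,"dz": -5,"rx": 0,"ry": 0,"rz": 0,"gripper": -0.4},
    {"dx": 0,"dy": 0,"dz": -15,"rx": 0,"ry": 0,"rz": 0,"gripper": -0.4},
    {"dx": 0,"dy": 0,"dz": -30,"rx": 0,"ry": 0,"rz": 0,"gripper": -0.4},
    {"dx": 0,"dy": 0,"dz": -40,"rx": 0,"ry": 0,"rz": 0,"gripper": -0.4},
    {"dx": 0,"dy": -30,"dz": -40,"rx": 0,"ry": 0,"rz": 0,"gripper": -0.4},
    {"dx": 30,"dy": -30,"dz": -20,"rx": 0,"ry": 0,"rz": 0,"gripper": -0.4},
    {"dx": 40,"dy": 0,"dz": 0,"rx": 0,"ry": 0,"rz": 0,"gripper": -0.4},
    {"dx": 50,"dy": 0,"dz": 0,"rx": 0,"ry": 0,"rz": 0,"gripper": -0.4},
    {"dx": 50,"dy": 0,"dz": 0,"rx": 0,"ry": 0,"rz": 0,"gripper": -0.4},
    {"dx": 30,"dy": 0,"dz": 0,"rx": 0,"ry": 0,"rz": 0,"gripper": -0.4},
    {"dx": 0,"dy": 0,"dz": 0,"rx": 0,"ry": 0,"rz": 0,"gripper": -0.4},
  ],
)

```text
clock: 25.12
tcp_pos: [0.4917, 0.2322, 0.3591]
orientation: [-2.2, -2.242, -0.003]
contact_force: [-0.1, -0.3, -0.1]
grip_width: 0.0254
gripper_force: 0.0
```

```bash
python3 - <<'E'
from h import *
to([.5,.2,.3])
a=r.grab_frame('scene');b=r.grab_frame('top')
g=lambda i,x,y,w,h,s:cv2.resize(cv2.convertScaleAbs(i[y:y+h,x:x+w],alpha=2,beta=15),(w*s,h*s),interpolation=cv2.INTER_CUBIC)
cv2.imwrite('pics/c6.png',np.hstack([g(a,300,170,100,150,4),g(b,277,130,100,150,4)]))
E
```

```text
clk 25.125 tcp [0.4917 0.2322 0.3591] F [-0.14 -0.33 -0.1 ] yaw 91.08 tilt [0.0008 0.0018] w 0.0254 gf 0.0 J [ 0.01  0.24 -0.67  1.7   0.15  1.26 -0.68]
local mm [-32.5   7.7  59. ]
```

View pics/c6.png

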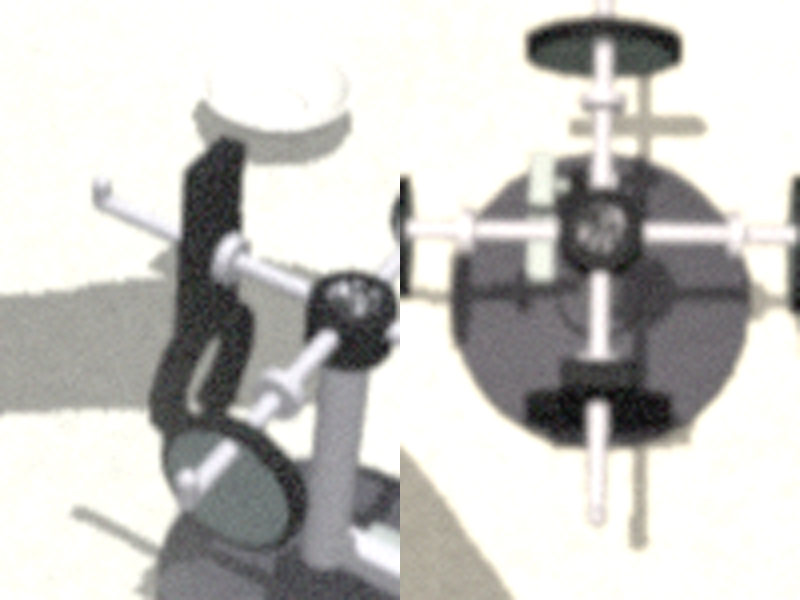

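The wrench hangs upright and square, right against the collar at crop (228,250), and the tree still rests at its stop. The arm is clear, so I'm handing in.

```bash
python3 -c "
from bench import r
print(r.hand_in())"
```

```text
the job is handed in; nothing more can be done
None
```

The tree was pressed against its sprung stop with about 7 N in all. The wrench now hangs by its eye on the empty branch, back at the collar and let go. The job was handed in at about 25 s, and no verdict came back.

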